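# Open the dust box and hold the cam lifter at its top

### The job

Swing both flaps of the blue dust box open, past upright, so that they stay open and the cam lifter inside is exposed. Then swing the black-knobbed cam lever up until it stands straight up, where the cam lifts the bearing shell to its highest, and finish while still holding the lever there by its handle, because its spring pulls it back down when let go. Do not disturb the screwdriver, the steel bushing or the white box beside it.

Things in the scene. Friction and masses are not known exactly. Their poses are not given: they have to be found in the camera images.
- dustbox: Blue open-topped steel box fixed to the bench, 220 (x) by 250 (y) by 135 mm high, walls 5 mm, covered by two aluminium flaps. Origin: centre of its underside, on the bench. x points away from the robot (front wall at x = -110 mm), y left, z up. Inside, the lever swings in the plane y = 20 mm; the lifter with the bearing shell is right of it, from y = -81 to -19 mm.
- flap_left (a joint): Angle of the left (+y) aluminium flap, 218 by 117 by 4 mm: 0 = shut (level), 1.57 = upright, stop at 2.0 (leaning outwards). Hinge line along the box's x axis at y = 120, z = 138 mm in the box's frame. The hinge is stiff (about 0.16 N m): the flap stays where it is left. Starts shut or up to 0.35 ajar.
- flap_right (a joint): The same for the right (-y) flap, hinge line at y = -120, z = 138 mm in the box's frame.
- flap_left_stub (a point): Grip point on the left flap's red pull stub: a round rod 14 mm across along the box's x axis, sticking out 42 mm beyond the front wall (towards the robot). The point is on its axis, 24 mm before the front wall, 80 mm from the hinge line; it moves with the flap. Free space all round; the stub can turn between the fingers as the flap swings.
- flap_right_stub (a point): The same on the right flap. With both flaps shut the stubs are 80 mm apart.
- lever_knob (a point): Handle of the cam lever: black barrel knob, 28 mm across and 30 mm long, its axis and flat ends along the box's y (lever shaft's) direction, on a 12 mm steel rod. The point is the knob's centre, 100 mm from the lever's shaft. At rest it lies below the flaps, 60 mm in front of the box's centre and 105 mm above the bench; upright it is 30 mm behind the box's centre and 162 mm above the bench.
- lever (a joint): Angle of the cam lever about its shaft (along the box's y axis, at x = 30, z = 62 mm in the box's frame): 0 = at rest, leaning to the robot (box's -x) 0.45 rad above level; grows as the knob swings up and away; 1.12 = straight up, highest lift; beyond it the lift falls again; stop at 2.0. A spring pulls it back to 0: 0.15 N m at rest, 0.43 N m upright (4 N at the knob).
- lifter (a joint): Height in m by which the cam has raised the platen and bearing shell: 0 at rest, at most 0.0113 with the lever straight up.
- shell_top (a point): Top of the half-round steel bearing shell (about 56 mm across, 44 mm long, open side down) fixed on the lifter's platen.
- screwdriver: Loose screwdriver lying on the bench beside the box; to be left alone.
- bushing: Loose steel bushing, 64 mm across, 45 mm high; to be left alone.
- smallbox: Loose white box, 60 by 60 by 50 mm; to be left alone.

How it is judged:
By the outcome, as a careful person would: the job done as asked, in the order asked, and still so for the second after the job is handed in, while the arm keeps its last pose, push and grip.
It also fails if it takes over 64 s, if anything falls off the work surface, if the arm or the gripper's body presses on something with over 40 N, if the wrist force passes 120 N, or if a joint passes its speed limit or range.

### The arm

A 7-joint arm with a two-finger parallel gripper is mounted at the origin on the work surface. World frame = base frame: x ahead of the robot, y to its left, z up, the work surface at z = 0. Lengths are in m, angles in rad, forces in N, time in s.
With the tool pointing down it reaches from about 0.35 to 0.9 m from the base axis. Payload 8.1 kg.
Tool frame: the origin (TCP) lies midway between the tips of the shut fingers; the grasp point (between the pads) lies r.pinch_z behind it (r.pinch_z is the distance from the TCP to the grasp point, in m); z points along the fingers, y is the direction in which the jaws open and shut (so a half turn about z gives the same grasp; the last joint's range is limited). The gripper opens to 92 mm and grips with 3 to 60 N. Pads are 19 mm wide; open, the fingers measure 130 mm over their backs; the gripper's body (75 mm by 190 mm) begins 47 mm behind the grasp point.
Start: joints at [-1.374, 0.434, 0.025, 1.573, -0.012, 1.134, -0.075], TCP at [0.185, 0.597, 0.227] pointing down, gripper open.
Joint ranges: [-2.62, 2.62], [-0.44, 2.09], [-1.27, 1.32], [0.08, 2.57], [-1.32, 4.46], [0.12, 2], [-2.74, 2.74]. Speed limits (rad/s): [2.22, 2.22, 3.01, 3.01, 3.14, 3.14, 3.14].

### API

Orientations are given as a unit quaternion [x, y, z, w].
In Python, from cell import r gives the robot as it stands. The module is installed in compiled form; this text tells all that it offers.
- The arm moves only by the tool apply_moves, never from a script. Its argument "moves" is a list that holds one entry, the list of rows, each a list of 7 numbers: the gripper command: -1 is shut, 1 is fully open, values between are in proportion, then the shift along the tool's x, y, z scaled (see below), then the turn, a rotation vector about the tool's x, y, z scaled (see below). In form: [[[jaw, x, y, z, rx, ry, rz], ...]]. A call has 1 to 12 rows; each row shifts and turns the commanded pose from where the row before left it, along the tool's axes as they then stand; what a row does not reach is not made up. The controller multiplies each number of a shift by 0.04 m and each number of a turn by 6 degrees. A row lasts 1/8 s, in which the tool goes at most 62.5 mm and 10.7 degrees, less where a joint would pass 70% of its speed; a pose out of reach is approached as far as the arm can. A call with a number of a shift or a turn outside -1 to 1 is refused whole. A call with a gripper value outside its range is refused whole. The fingers move at their own pace and stop on an object; "newtons" is the grip in N (left out, the last holds). Time passes only in rows, so rows that do not move let the fingers close. It gives the time, the measured TCP pose, the force and the opening at its end, in the units of the state.
- r.read_state(): the state, without advancing time (a new reading comes with each control period).
- r.grab_frame(name): name is "scene" or "top" or "wrist"; returns a dict with "color" (400x640x3 uint8, blue, green, red), "vfov" (degrees; the focal length in pixels is half the picture's height over the tangent of half this angle, whatever the lens; pixels are square), "cx", "cy" (the principal point, pixels), "cam_to_world" (4x4, takes a point from camera to world coordinates); the wrist camera has in their place "mount" (4x4, takes a point from camera to tool coordinates, whose origin is the TCP and whose axes are the flange's). Camera axes: x right, y down, z forward; pixel columns grow to the right and rows downward; lengths in m; the calibration is good to about 2 mm. A picture is of the moment at which its call begins: read the wrist's pose just before it. There is no depth.
- r.finish_job(): hands the job in, once; it reports no verdict.
The state is a dict: "t": time; "qpos": joint angles; "qd": joint speeds; "tau": joint torques, N m; "ee_pos": TCP position; "eef_rot": TCP orientation; "contact_force": force on the tool from outside, world axes, zero at the start; "moment": the same for the moment, N m; "opening": finger opening in m.
Only numpy, scipy, OpenCV 4.12 (cv2) and the standard library are available. Lean on these libraries where they do the work, as an engineer would, in place of code of your own. Each camera call takes 0.05 s, during which the arm holds its last target.

## Working session

There is one attempt and no reset: what is moved stays moved. The work goes in short steps, Python scripts to look and compute and a tool call to move; the robot and the scene stay as the last step left them, time stands still between calls to the robot, and variables do not carry over. Pictures are saved under pics/ and viewed, and the job is handed in when it is done.

Besides the shell and the picture viewer there is one more tool, called in YAML: its name, and indented under it one key for each argument. apply_moves: Moves the arm, as the interface text tells. Shifts and turns lie within -1 to 1; 1 stands for 0.04 m of shift or 6 degrees of turn. Its arguments: {"type":"object","properties":{"moves":{"type":"array"},"newtons":{"type":"number"}},"required":["moves"]}

```bash
mkdir -p pics; ls
cat > h.py <<'E'
import numpy as np,cv2
from cell import r
from scipy.spatial.transform import Rotation as R
def snap(n,f):
    s=r.read_state(); d=r.grab_frame(n); cv2.imwrite('pics/'+f,d['color'])
    if n=='wrist':
        T=np.eye(4);T[:3,:3]=R.from_quat(s['eef_rot']).as_matrix();T[:3,3]=s['ee_pos'];d['cam_to_world']=T@np.array(d['mount'])
    return d
def ray(d,u,v):
    f=200/np.tan(np.radians(d['vfov'])/2);M=np.array(d['cam_to_world'])
    w=M[:3,:3]@np.array([(u-d['cx'])/f,(v-d['cy'])/f,1]);return M[:3,3],w/np.linalg.norm(w)
def onz(d,u,v,z):
    o,w=ray(d,u,v);return o+w*(z-o[2])/w[2]
def tri(a,b):
    A=np.zeros((3,3));B=np.zeros(3)
    for o,w in (a,b):
        P=np.eye(3)-np.outer(w,w);A+=P;B+=P@o
    return np.linalg.solve(A,B)
def proj(d,p):
    f=200/np.tan(np.radians(d['vfov'])/2);M=np.linalg.inv(np.array(d['cam_to_world']))
    c=M[:3,:3]@p+M[:3,3];return c[0]/c[2]*f+d['cx'],c[1]/c[2]*f+d['cy']
E
python3 - <<'E'
from h import *
print(r.read_state(),r.pinch_z)
for n in ('scene','top','wrist'):
    d=snap(n,n+'0.png');print(n,d['vfov'],d['cx'],d['cy'],np.round(d['cam_to_world'],3).tolist())
E
```

```text
pics
{'t': 0.0, 'qpos': array([-1.37358706,  0.43520546,  0.02496352,  1.57411791, -0.01161372,
        1.13396931, -0.07509394]), 'qd': array([ 2.01956514e-04,  5.13910215e-04,  1.33264417e-03, -1.34397707e-03,
        1.09185726e-03,  6.18728629e-05, -5.55329849e-05]), 'tau': array([-1.17861258e-03, -6.67858672e+01,  9.84564275e-01, -3.14457464e+01,
       -6.06346875e-02,  4.30490007e-02,  1.66990621e-04]), 'ee_pos': array([0.18447999, 0.59661582, 0.22594768]), 'eef_rot': array([ 1.49374051e-01,  9.88780455e-01, -7.75601349e-04, -5.40630091e-05]), 'contact_force': array([-1.22429728,  0.61363054,  0.35815145]), 'moment': array([-0.0110114 , -0.07709163,  0.00369147]), 'opening': 0.09157764734852313} 0.0188
scene 54.296692796351685 316.16220787948913 200.62042776128672 [[0.155, 0.663, -0.732, 1.262], [0.988, -0.093, 0.125, -0.103], [0.015, -0.743, -0.669, 0.723], [0.0, 0.0, 0.0, 1.0]]
top 48.12102801517159 326.54592866302454 199.2936982528424 [[-0.014, -0.98, 0.197, 0.405], [-1.0, 0.017, 0.012, 0.008], [-0.015, -0.197, -0.98, 1.062], [0.0, 0.0, 0.0, 1.0]]
wrist 66.24723952432585 318.901611730799 194.42406991062094 [[0.295, 0.92, 0.258, 0.114], [0.956, -0.283, -0.081, 0.618], [-0.002, 0.271, -0.963, 0.384], [0.0, 0.0, 0.0, 1.0]]
```

View pics/scene0.png

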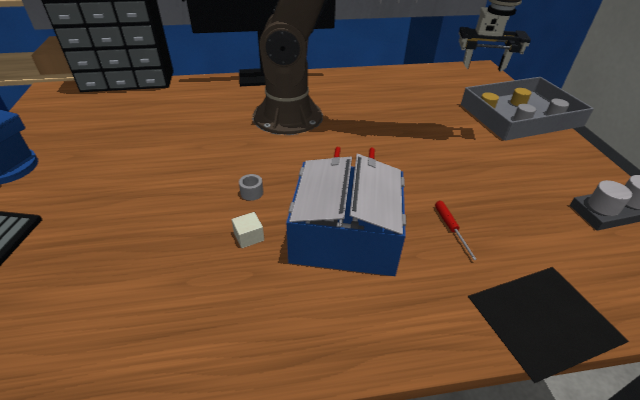

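View pics/top0.png

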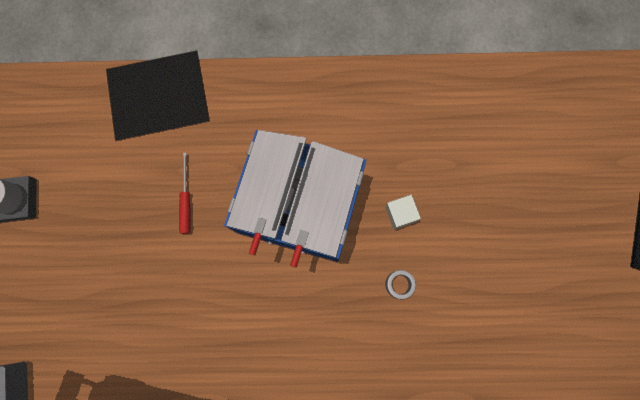

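The scene view shows the box at about (350,215), both flaps ajar, with the red stubs pointing to the robot. In the top view the stubs are at about (256,243) and (298,256). The screwdriver is left at (184,200), the white box right at (403,212), and the bushing at (401,285).

Run:
```python
from h import *
D={}
for n in ('scene','top'):
    d=snap(n,n+'1.png');D[n]=d;im=d['color']
    x,y,w,h=(280,140,140,140) if n=='scene' else (215,120,170,155)
    c=cv2.resize(im[y:y+h,x:x+w],None,fx=4,fy=4,interpolation=cv2.INTER_CUBIC)
    if c.shape[0]>600:c=c[:600]
    cv2.imwrite('pics/'+n+'z.png',c)
    b=im.astype(int);m=((b[...,2]>110)&(b[...,1]<50)&(b[...,0]<60)).astype('uint8')
    k,l,s,ce=cv2.connectedComponentsWithStats(m)
    for i in range(1,k):
        if s[i,4]>15:
            p=np.argwhere(l==i)[:,::-1].astype(float);mu=p.mean(0);v=np.linalg.svd(p-mu,full_matrices=False)[2][0];t=(p-mu)@v
            print(n,s[i],mu.round(1),(mu+v*t.min()).round(1),(mu+v*t.max()).round(1))
```

```text
scene [334 147   6  10  47] [336.8 151.7] [338.  146.8] [335.6 156.4]
scene [369 148   6  11  46] [371.6 152.6] [372.  147.9] [371.2 157.9]
scene [436 201  23  27 199] [447.1 214. ] [438.1 200.6] [455.9 227.4]
top [179 192  10  41 232] [183.7 212.9] [183.9 192. ] [183.6 232. ]
top [250 235  11  20  49] [255.4 245.1] [259.8 234.9] [252.  253.2]
top [291 246   8  19  29] [294.2 254.1] [297.  245.7] [291. 264.]
top [293 246   9  21  50] [297.5 256.7] [301.1 246. ] [294.4 265.8]
```

View pics/topz.png

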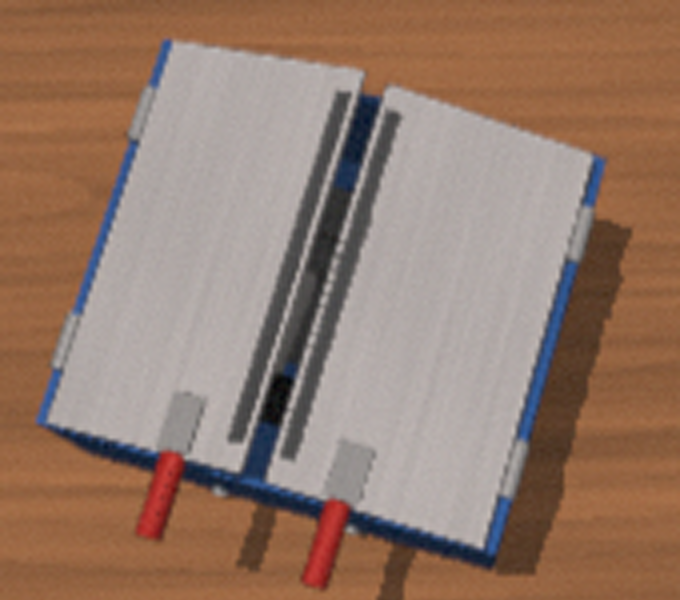

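View pics/scenez.png

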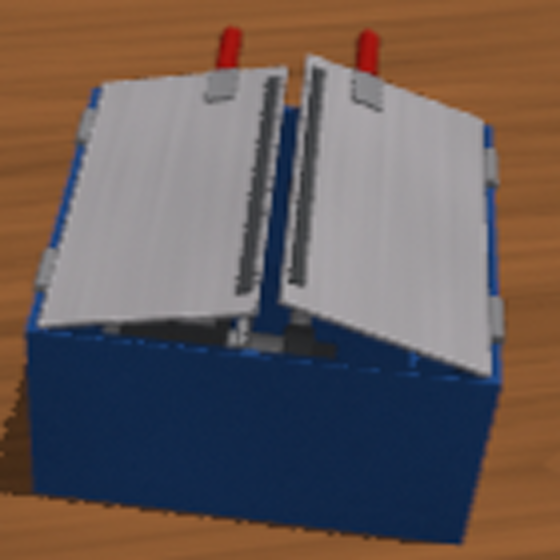

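Run:
```python
from h import *
t=r.grab_frame('top');s=r.grab_frame('scene')
z=.135
P={k:onz(t,215+u/4,120+v/4,z) for k,(u,v) in dict(bl=(166,40),fl=(40,423),br=(605,158),fr=(493,562)).items()}
for k in P:print(k,P[k].round(4))
ax=(P['bl']-P['fl']+P['br']-P['fr']);ay=P['bl']-P['br']+P['fl']-P['fr']
print(np.linalg.norm(P['bl']-P['fl']),np.linalg.norm(P['br']-P['fr']),np.linalg.norm(P['bl']-P['br']),np.linalg.norm(P['fl']-P['fr']))
yaw=[np.degrees(np.arctan2(ax[1],ax[0])),np.degrees(np.arctan2(-ay[0],ay[1]))]
c=sum(P.values())/4;print('yaw',yaw,'c',c)
# scene: top back corners; (28,325)->right rear,(500,378)->left rear
S={'br':onz(s,280+28/4,140+326/4,z),'bl':onz(s,280+500/4,140+380/4,z),'br0':onz(s,280+35/4,140+490/4,0),'bl0':onz(s,280+463/4,140+543/4,0)}
for k in S:print('scene',k,S[k].round(4))
# stubs triangulated tips
tl=tri(ray(t,252,253.2),ray(s,372,147.9));tr=tri(ray(t,293.2,265.8),ray(s,338,146.8))
print(tl,tr)
yw=np.radians(np.mean(yaw));Rz=R.from_euler('z',yw).as_matrix()
for q in(tl,tr):
    b=Rz.T@(q-[c[0],c[1],0]);print('box',b)
```

```text
bl [0.7485 0.17   0.135 ]
fl [0.5388 0.2326 0.135 ]
br [ 0.6771 -0.0672  0.135 ]
fr [ 0.4629 -0.0029  0.135 ]
0.21885202644224164 0.2235720412345626 0.24763421795073945 0.24737806992326217
yaw [np.float64(-16.662919057606924), np.float64(-17.30058095541026)] c [0.60680387 0.08312453 0.135     ]
scene br [ 0.6758 -0.0646  0.135 ]
scene bl [0.7489 0.1719 0.135 ]
scene br0 [ 0.6771 -0.0653 -0.    ]
scene bl0 [0.7504 0.173  0.    ]
[0.47817862 0.16985558 0.16731843] [0.45236268 0.08822617 0.16067565]
box [-0.14834819  0.04538218  0.16731843]
box [-0.14919724 -0.04022799  0.16067565]
```

```bash
cat >> h.py <<'E'
C=np.array([0.607,0.084,0]);YAW=np.radians(-17);RB=R.from_euler('z',YAW).as_matrix()
def where(target=None):
    s=r.read_state();T=R.from_quat(s['eef_rot']).as_matrix();p=np.array(s['ee_pos']);g=p-T[:,2]*r.pinch_z
    print('t',round(s['t'],2),'grasp box',(RB.T@(g-C)).round(4),'Tbox',(RB.T@T).round(3).tolist(),'F',s['contact_force'].round(1),'op',round(s['opening'],4))
    if target is not None:
        d=T.T@(RB@np.array(target)+C-g);print('need units',(d/0.04).round(2))
    return s
E
python3 -c "
from h import *
where([-.2,.045,.25])"
```

```text
t 0.35 grasp box [-0.5539  0.3671  0.2453] Tbox [[-1.0, 0.003, 0.0], [0.003, 1.0, -0.0], [-0.0, -0.0, -1.0]] F [ 0.2  0.2 -0.2] op 0.0918
need units [-8.87 -8.02 -0.11]
```

apply_moves:
  moves:
    - [[0.3,-0.8,-0.73,-0.1,0,0,0],[0.3,-0.8,-0.73,-0.1,0,0,0],[0.3,-0.8,-0.73,-0.1,0,0,0],[0.3,-0.8,-0.73,-0.1,0,0,0],[0.3,-0.8,-0.73,0,0,0,0],[0.3,-0.8,-0.73,0,0,0,0],[0.3,-0.8,-0.73,0,0,0,0],[0.3,-0.8,-0.73,0,0,0,0],[0.3,-0.8,-0.73,0,0,0,0],[0.3,-0.8,-0.73,0,0,0,0],[0.3,0,0,0,0,0,0],[0.3,0,0,0,0,0,0]]
  newtons: 15

```text
t: 1.85
ee_pos: [0.4038, 0.2241, 0.2428]
eef_rot: [0.149, 0.989, 0.0, -0.0]
contact_force: [-0.7, 0.2, 0.8]
opening: 0.06
```

apply_moves:
  moves:
    - [[0.3,0,0,0,0,-1,0],[0.3,0,0,0,0,-1,0],[0.3,0,0,0,0,-1,0],[0.3,0,0,0,0,-1,0],[0.3,0,0,0,0,0,0],[0.3,0,0,0,0,0,0]]

```text
t: 2.6
ee_pos: [0.4039, 0.2243, 0.2429]
eef_rot: [0.146, 0.967, -0.031, 0.205]
contact_force: [-0.3, -0.7, 0.2]
opening: 0.0599
```

```bash
python3 -c "
from h import *
snap('wrist','w1.png');where([-.134,.0455,.167])"
```

```text
t 2.65 grasp box [-0.2423  0.0746  0.2601] Tbox [[-0.914, 0.004, 0.405], [0.003, 1.0, -0.001], [-0.405, 0.0, -0.914]] F [0.3 0.2 0.6] op 0.0594
need units [-1.53 -0.72  3.23]
```

View pics/w1.png

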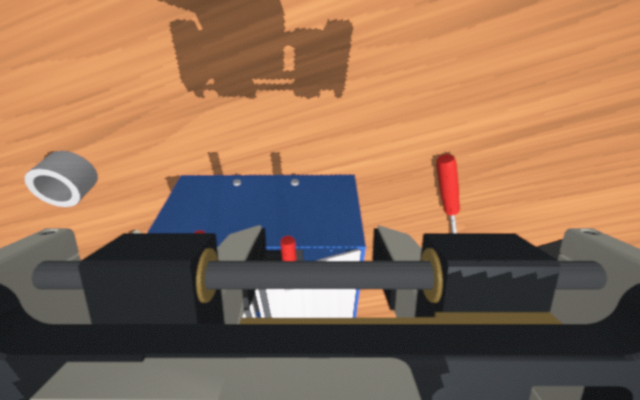

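The wrist view looks along the fingers with its right side towards +y. The left stub's tip is at (288,243) between the fingers, the right stub's at (200,233). I'll check the predicted projection.

```bash
python3 -c "
from h import *
d=snap('wrist','w2.png')
for b in ([-.152,.0455,.167],[-.152,-.041,.161]): print(proj(d,RB@np.array(b)+C))
b=d['color'].astype(int);m=((b[...,2]>110)&(b[...,1]<60)&(b[...,0]<70)).astype('uint8')
print(cv2.connectedComponentsWithStats(m)[2:])
"
```

```text
(np.float64(288.45271190751174), np.float64(241.4922584647081))
(np.float64(196.93808524753604), np.float64(236.84060917724065))
(array([[     0,      0,    640,    400, 255220],
       [   437,    153,     17,     60,    527],
       [   197,    231,      7,      2,     14],
       [   281,    236,     16,     26,    239]], dtype=int32), array([[319.27909647, 199.49597994],
       [443.94686907, 178.74952562],
       [200.        , 231.5       ],
       [287.9874477 , 247.67364017]]))
```

apply_moves:
  moves:
    - [[0.3,-0.75,-0.36,0,0,0,0],[0.3,-0.78,-0.36,0,0,0,0],[0.3,0,0,0.6,0,0,0],[0.3,0,0,0.7,0,0,0],[0.3,0,0,0.7,0,0,0],[0.3,0,0,0.7,0,0,0],[0.3,0,0,0.5,0,0,0],[0.3,0,0,0,0,0,0],[0.3,0,0,0,0,0,0]]

```text
t: 3.82
ee_pos: [0.4991, 0.1641, 0.1513]
eef_rot: [0.147, 0.967, -0.031, 0.206]
contact_force: [-0.9, -0.3, 0.0]
opening: 0.0596
```

```bash
python3 -c "
from h import *
snap('wrist','w3.png');where([-.134,.0455,.167])"
```

```text
t 3.88 grasp box [-0.1343  0.0454  0.1687] Tbox [[-0.913, 0.004, 0.407], [0.004, 1.0, -0.0], [-0.407, 0.001, -0.913]] F [-0.7  0.3  0.3] op 0.0597
need units [0.01 0.   0.04]
```

View pics/w3.png

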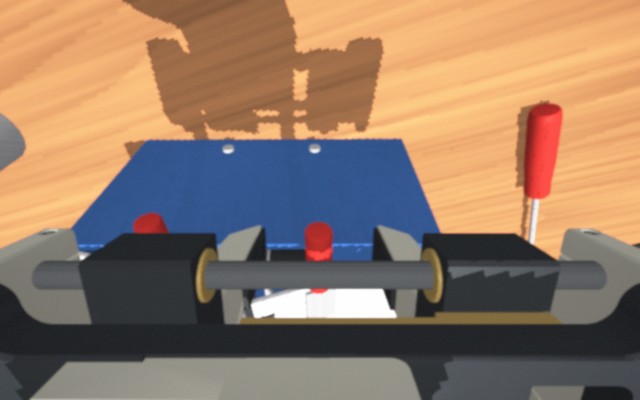

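The left stub is centred between the fingers at (318,240). Closing.

apply_moves:
  moves:
    - [[-1,0,0,0,0,0,0],[-1,0,0,0,0,0,0],[-1,0,0,0,0,0,0],[-1,0,0,0,0,0,0]]
  newtons: 15

```text
t: 4.38
ee_pos: [0.4987, 0.1643, 0.1508]
eef_rot: [0.146, 0.967, -0.031, 0.206]
contact_force: [0.4, -0.2, 0.2]
opening: 0.0238
```

```bash
python3 -c "
from h import *
s=where()
T=RB.T@R.from_quat(s['eef_rot']).as_matrix();p=RB.T@(s['ee_pos']-C)-T[:,2]*r.pinch_z
th0=np.arctan2(p[2]-.138,.12-p[1]);rad=np.hypot(p[2]-.138,.12-p[1]);print(th0,rad)
th=np.linspace(th0,1.93,13)
q=np.array([[p[0],.12-.08*np.cos(t),.138+.08*np.sin(t)] for t in th]);q+=0
print((np.diff(q,axis=0)@T/.04).round(2).tolist())"
```

```text
t 4.38 grasp box [-0.1347  0.0451  0.1679] Tbox [[-0.914, 0.003, 0.407], [0.003, 1.0, -0.001], [-0.407, 0.0, -0.914]] F [ 0.4 -0.2  0.2] op 0.0238
0.38045101188822295 0.08065364877858311
[[-0.09, 0.11, -0.21], [-0.09, 0.14, -0.2], [-0.08, 0.17, -0.18], [-0.07, 0.19, -0.16], [-0.06, 0.21, -0.14], [-0.05, 0.23, -0.11], [-0.04, 0.24, -0.08], [-0.02, 0.25, -0.05], [-0.01, 0.26, -0.02], [0.0, 0.26, 0.01], [0.02, 0.25, 0.04], [0.03, 0.25, 0.07]]
```

apply_moves:
  moves:
    - [[-1,0,0,0,0,0,0],[-1,0,0,0,0,0,0],[-1,0,0,0,0,0,0]]

```text
t: 4.75
ee_pos: [0.4986, 0.164, 0.1506]
eef_rot: [0.146, 0.967, -0.031, 0.205]
contact_force: [-0.6, -1.2, 1.0]
opening: 0.0135
```

apply_moves:
  moves:
    - [[-1,-0.09,0.11,-0.21,0,0,0],[-1,-0.09,0.14,-0.2,0,0,0],[-1,-0.08,0.17,-0.18,0,0,0],[-1,-0.07,0.19,-0.16,0,0,0],[-1,-0.06,0.21,-0.14,0,0,0],[-1,-0.05,0.23,-0.11,0,0,0],[-1,0,0,0,0,0,0]]

```text
t: 5.62
ee_pos: [0.5111, 0.2018, 0.1962]
eef_rot: [0.148, 0.967, -0.033, 0.206]
contact_force: [-11.0, -11.2, 22.8]
opening: 0.0134
```

```bash
python3 -c "
from h import *
s=where();print(s['moment'].round(2))
T=RB.T@R.from_quat(s['eef_rot']).as_matrix();p=RB.T@(s['ee_pos']-C)-T[:,2]*r.pinch_z
print(np.arctan2(p[2]-.138,.12-p[1]),np.hypot(p[2]-.138,.12-p[1]))
snap('scene','s2.png')"
```

```text
t 5.62 grasp box [-0.1338  0.0847  0.2133] Tbox [[-0.913, 0.007, 0.407], [0.006, 1.0, -0.005], [-0.407, -0.003, -0.913]] F [-11.  -11.2  22.8] op 0.0134
[-2.81  0.78 -1.25]
1.1323511995878746 0.08319720110508871
```

View pics/s2.png

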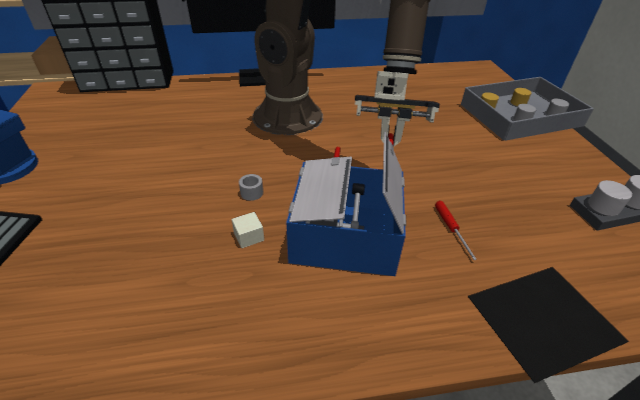

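The scene view shows the left flap at about 65 degrees (390,180), with the lever knob visible at (358,188). The tool feels about 25 N radially outward, so I'll widen the arc slightly.

apply_moves:
  moves:
    - [[-1,-0.03,-0.04,-0.08,0,0,0],[-1,-0.05,0.23,-0.08,0,0,0],[-1,-0.02,0.25,-0.05,0,0,0],[-1,-0.01,0.26,-0.02,0,0,0],[-1,0,0,0,0,0,0]]

```text
t: 6.3
ee_pos: [0.52, 0.2325, 0.2056]
eef_rot: [0.146, 0.967, -0.03, 0.206]
contact_force: [-0.3, 0.5, 4.9]
opening: 0.0135
```

```bash
python3 -c "
from h import *
s=where();print(s['moment'].round(2),(RB.T@s['contact_force']).round(1))
T=RB.T@R.from_quat(s['eef_rot']).as_matrix();p=RB.T@(s['ee_pos']-C)-T[:,2]*r.pinch_z
print(np.arctan2(p[2]-.138,.12-p[1]),np.hypot(p[2]-.138,.12-p[1]))
"
```

```text
t 6.3 grasp box [-0.1342  0.1165  0.2227] Tbox [[-0.913, 0.002, 0.407], [0.002, 1.0, 0.001], [-0.407, 0.002, -0.913]] F [-0.3  0.5  4.9] op 0.0135
[-0.14  0.2  -0.01] [-0.4  0.4  4.9]
1.529773444508042 0.08480808137802241
```

apply_moves:
  moves:
    - [[-1,-0.01,0.25,0.01,0,0,0],[-1,0.01,0.25,0.03,0,0,0],[-1,0.02,0.25,0.06,0,0,0],[-1,0.02,0.1,0.03,0,0,0],[-1,0,0,0,0,0,0]]

```text
t: 6.92
ee_pos: [0.5301, 0.264, 0.1988]
eef_rot: [0.146, 0.967, -0.031, 0.205]
contact_force: [-1.6, 0.6, -2.3]
opening: 0.0133
```

```bash
python3 -c "
from h import *
s=where();print(s['moment'].round(2),(RB.T@s['contact_force']).round(1))
T=RB.T@R.from_quat(s['eef_rot']).as_matrix();p=RB.T@(s['ee_pos']-C)-T[:,2]*r.pinch_z
print(np.arctan2(p[2]-.138,.12-p[1]),np.hypot(p[2]-.138,.12-p[1]))
"
```

```text
t 6.92 grasp box [-0.1339  0.1497  0.216 ] Tbox [[-0.914, 0.002, 0.406], [0.002, 1.0, -0.001], [-0.406, 0.0, -0.914]] F [-1.6  0.6 -2.3] op 0.0133
[0.15 0.83 0.03] [-1.7  0.1 -2.3]
1.9343035037511473 0.0834700804688658
```

apply_moves:
  moves:
    - [[0.1,0,0,0,0,0,0],[0.3,0,0,0,0,0,0],[0.3,0,0,0,0,0,0],[0.3,0,0,-0.5,0,0,0],[0.3,0,0,-1,0,0,0],[0.3,0,-0.2,-1,0,0,0],[0.3,0,-1,0,0,0,0],[0.3,0,-1,0,0,0,0],[0.3,0,-1,0,0,0,0],[0.3,0,-1,0,0,0,0],[0.3,0,-0.5,0,0,0,0],[0.3,0,0,0,0,0,0]]

```text
t: 8.43
ee_pos: [0.4357, 0.0951, 0.2909]
eef_rot: [0.147, 0.967, -0.031, 0.206]
contact_force: [-0.2, 0.2, 0.4]
opening: 0.0593
```

```bash
python3 -c "
from h import *
where([-.134,-.0405,.161])
d=snap('wrist','w4.png');snap('top','t2.png');print(proj(d,RB@np.array([-.152,-.0405,.161])+C))
b=d['color'].astype(int);m=((b[...,2]>110)&(b[...,1]<60)&(b[...,0]<70)).astype('uint8')
print(cv2.connectedComponentsWithStats(m)[2:])
"
```

```text
t 8.43 grasp box [-0.1747 -0.0394  0.3081] Tbox [[-0.913, 0.005, 0.407], [0.005, 1.0, -0.001], [-0.407, 0.001, -0.913]] F [-0.2  0.2  0.4] op 0.0593
need units [ 0.57 -0.03  3.77]
(np.float64(318.3727442899941), np.float64(147.37393796760645))
(array([[     0,      0,    640,    400, 254464],
       [   521,     90,     24,     67,    715],
       [   311,    144,     13,     38,    204],
       [   322,    171,      2,     12,     20],
       [   527,    179,     39,     46,    563],
       [   314,    183,      1,      1,      1],
       [   545,    186,      1,      1,      1],
       [   544,    188,      1,      1,      1],
       [   542,    190,      2,      2,      2],
       [   541,    193,      1,      1,      1],
       [   540,    195,      1,      1,      1],
       [   538,    197,      2,      2,      2],
       [   536,    200,      2,      2,      2],
       [   535,    203,      1,      1,      1],
       [   534,    205,      1,      1,      1],
       [   532,    207,      2,      2,      2],
       [   543,    216,      7,      9,     19]], dtype=int32), array([[318.38658121, 199.75035368],
       [529.11468531, 121.56363636],
       [315.35784314, 157.8627451 ],
       [322.45      , 176.75      ],
       [544.85079929, 200.61278863],
       [314.        , 183.        ],
       [545.        , 186.        ],
       [544.        , 188.        ],
       [542.5       , 190.5       ],
       [541.        , 193.        ],
       [540.        , 195.        ],
       [538.5       , 197.5       ],
       [536.5       , 200.5       ],
       [535.        , 203.        ],
       [534.        , 205.        ],
       [532.5       , 207.5       ],
       [546.        , 219.94736842]]))
```

View pics/t2.png

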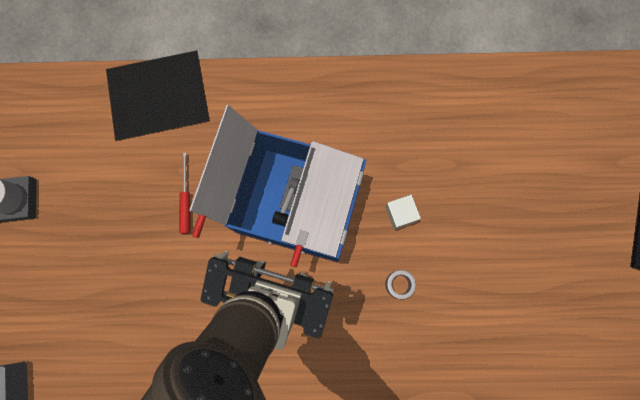

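View pics/w4.png

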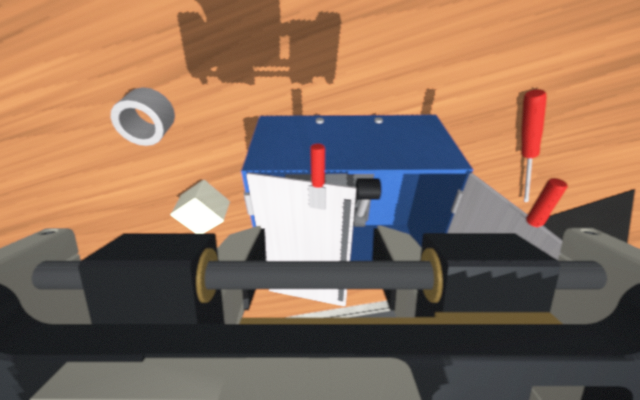

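The left flap leans out, past upright (top view, 220,165). The right stub's tip is at (318,147) in the wrist view, as predicted. Descending on it.

apply_moves:
  moves:
    - [[0.3,0.28,-0.01,0.4,0,0,0],[0.3,0.28,-0.01,0.6,0,0,0],[0.3,0,0,0.7,0,0,0],[0.3,0,0,0.7,0,0,0],[0.3,0,0,0.7,0,0,0],[0.3,0,0,0.65,0,0,0],[0.3,0,0,0,0,0,0],[0.3,0,0,0,0,0,0]]

```text
t: 9.52
ee_pos: [0.4745, 0.0838, 0.1448]
eef_rot: [0.146, 0.967, -0.031, 0.206]
contact_force: [-0.7, -0.0, -0.3]
opening: 0.0593
```

```bash
python3 -c "
from h import *
where([-.134,-.0405,.161])
d=snap('wrist','w5.png')"
```

```text
t 9.53 grasp box [-0.1343 -0.0389  0.1619] Tbox [[-0.913, 0.002, 0.407], [0.002, 1.0, -0.001], [-0.407, -0.0, -0.913]] F [-0.7 -0.  -0.3] op 0.0593
need units [ 0.   -0.04  0.02]
```

View pics/w5.png

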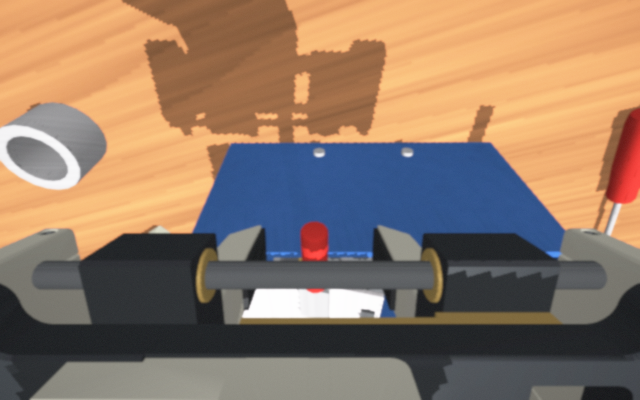

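The right stub sits between the fingers at (314,243), about 1.5 mm off centre. I'll close with that small shift.

apply_moves:
  moves:
    - [[-1,0,-0.04,0,0,0,0],[-1,0,0,0,0,0,0],[-1,0,0,0,0,0,0],[-1,0,0,0,0,0,0],[-1,0,0,0,0,0,0],[-1,0,0,0,0,0,0],[-1,0,0,0,0,0,0]]

```text
t: 10.45
ee_pos: [0.4738, 0.0815, 0.1444]
eef_rot: [0.146, 0.967, -0.031, 0.206]
contact_force: [-1.6, 0.0, 1.7]
opening: 0.0135
```

```bash
python3 -c "
from h import *
s=where()
T=RB.T@R.from_quat(s['eef_rot']).as_matrix();p=RB.T@(s['ee_pos']-C)-T[:,2]*r.pinch_z
h=.140
th0=np.arctan2(p[2]-h,.12+p[1]);rad=np.hypot(p[2]-h,.12+p[1]);print(th0,rad)
th=np.linspace(th0,1.93,13)
q=np.array([[p[0],-.12+.081*np.cos(t),h+.081*np.sin(t)] for t in th])
print((np.diff(q,axis=0)@T/.04).round(2).tolist())"
```

```text
t 10.45 grasp box [-0.1343 -0.0413  0.1616] Tbox [[-0.914, 0.003, 0.407], [0.003, 1.0, -0.001], [-0.407, 0.0, -0.914]] F [-1.6  0.   1.7] op 0.0135
0.2675336595993483 0.08160163202075392
[[-0.11, -0.09, -0.24], [-0.1, -0.13, -0.23], [-0.09, -0.16, -0.21], [-0.08, -0.19, -0.19], [-0.07, -0.22, -0.16], [-0.06, -0.24, -0.13], [-0.05, -0.26, -0.1], [-0.03, -0.27, -0.07], [-0.02, -0.28, -0.03], [0.0, -0.28, 0.0], [0.02, -0.28, 0.04], [0.03, -0.27, 0.07]]
```

apply_moves:
  moves:
    - [[-1,-0.11,-0.09,-0.24,0,0,0],[-1,-0.1,-0.13,-0.23,0,0,0],[-1,-0.09,-0.16,-0.21,0,0,0],[-1,-0.08,-0.19,-0.19,0,0,0],[-1,0,0,0,0,0,0]]

```text
t: 11.08
ee_pos: [0.4681, 0.0624, 0.1848]
eef_rot: [0.145, 0.967, -0.028, 0.207]
contact_force: [-3.9, 9.4, 7.2]
opening: 0.0137
```

```bash
python3 -c "
from h import *
s=where();print(s['moment'].round(2),(RB.T@s['contact_force']).round(1))"
```

```text
t 11.07 grasp box [-0.1342 -0.0613  0.202 ] Tbox [[-0.912, -0.0, 0.409], [0.002, 1.0, 0.006], [-0.409, 0.006, -0.912]] F [-3.9  9.4  7.2] op 0.0137
[1.88 0.5  0.74] [-6.5  7.8  7.2]
```

apply_moves:
  moves:
    - [[-1,-0.05,-0.19,-0.2,0,0,0],[-1,-0.06,-0.23,-0.16,0,0,0],[-1,-0.05,-0.26,-0.12,0,0,0],[-1,-0.03,-0.27,-0.08,0,0,0],[-1,0,0,0,0,0,0]]

```text
t: 11.7
ee_pos: [0.4562, 0.0251, 0.2093]
eef_rot: [0.146, 0.967, -0.029, 0.209]
contact_force: [-0.1, 1.3, 15.7]
opening: 0.0135
```

```bash
python3 -c "
from h import *
s=where();print(s['moment'].round(2),(RB.T@s['contact_force']).round(1))"
```

```text
t 11.7 grasp box [-0.1348 -0.1005  0.2264] Tbox [[-0.911, 0.002, 0.412], [0.004, 1.0, 0.004], [-0.412, 0.006, -0.911]] F [-0.1  1.3 15.7] op 0.0135
[ 0.29 -0.77  0.27] [-0.5  1.2 15.7]
```

apply_moves:
  moves:
    - [[-1,-0.03,-0.27,-0.07,0,0,0],[-1,-0.01,-0.28,-0.02,0,0,0],[-1,0.01,-0.28,0.02,0,0,0],[-1,0.02,-0.27,0.06,0,0,0],[-1,0.02,-0.14,0.04,0,0,0],[-1,0,0,0,0,0,0]]

```text
t: 12.45
ee_pos: [0.4394, -0.0242, 0.2052]
eef_rot: [0.147, 0.967, -0.031, 0.206]
contact_force: [6.5, -2.2, 1.8]
opening: 0.0134
```

```bash
python3 -c "
from h import *
s=where();print(s['moment'].round(2),(RB.T@s['contact_force']).round(1))"
```

```text
t 12.45 grasp box [-0.1363 -0.1525  0.2224] Tbox [[-0.913, 0.004, 0.408], [0.004, 1.0, -0.001], [-0.408, 0.001, -0.913]] F [ 6.5 -2.2  1.8] op 0.0134
[-0.23 -1.02  0.04] [ 6.9 -0.2  1.8]
```

apply_moves:
  moves:
    - [[0.1,0,0,0,0,0,0],[0.1,0,0,0,0,0,0],[0.1,0,0,0,0,0,0],[0.1,0,0,-0.5,0,0,0],[0.0,0,0,-1,0,0,0],[0.0,0,0.4,-1,0,0,0],[0.0,0,1,0,0,0.5,0],[0.0,0,1,0,0,1,0],[0.0,0,1,0,0,1,0],[0.0,0,0.9,0,0,1,0],[0.0,0,0,0,0,0.5,0],[0.0,0,0,0,0,0,0]]

```text
t: 13.95
ee_pos: [0.4513, 0.1526, 0.2952]
eef_rot: [0.15, 0.989, -0.001, -0.0]
contact_force: [-0.7, -0.9, -0.6]
opening: 0.0461
```

```bash
python3 -c "
from h import *
where([-.06,.02,.105])
d=snap('wrist','w6.png');s=snap('scene','s3.png');t=snap('top','t3.png')
for n,q in(('w',d),('s',s),('t',t)): print(n,proj(q,RB@np.array([-.06,.02,.105])+C))
x=t['color'][90:270,170:400];cv2.imwrite('pics/t3z.png',cv2.resize(x,None,fx=3,fy=3,interpolation=cv2.INTER_CUBIC))
x=s['color'][120:280,270:450];cv2.imwrite('pics/s3z.png',cv2.resize(x,None,fx=3.5,fy=3.5,interpolation=cv2.INTER_CUBIC))
"
```

```text
t 13.95 grasp box [-0.1689  0.0201  0.314 ] Tbox [[-1.0, 0.004, -0.001], [0.004, 1.0, -0.002], [0.001, -0.002, -1.0]] F [-0.7 -0.9 -0.6] op 0.0461
need units [-2.73  0.02  5.22]
w (np.float64(320.12509193013415), np.float64(259.6271950976063))
s (np.float64(357.632093065201), np.float64(188.28786245172572))
t (np.float64(280.12384180277), np.float64(219.16076619425354))
```

View pics/w6.png

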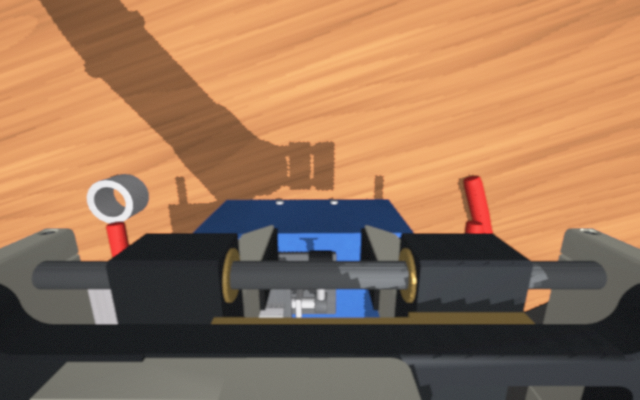

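View pics/t3z.png

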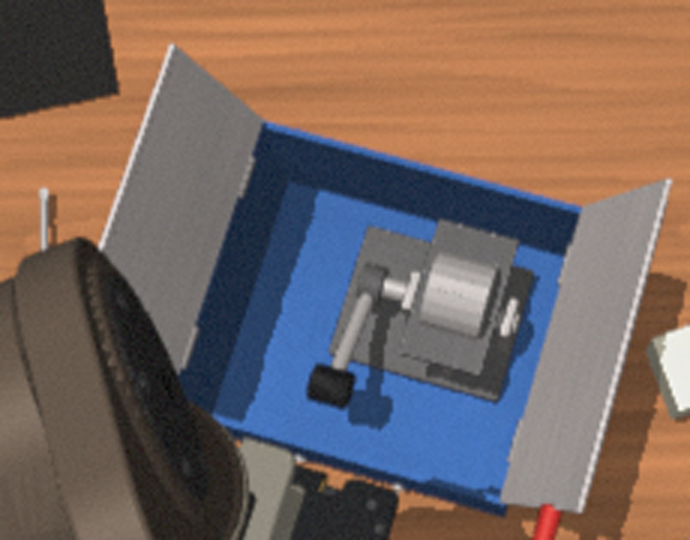

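View pics/s3z.png

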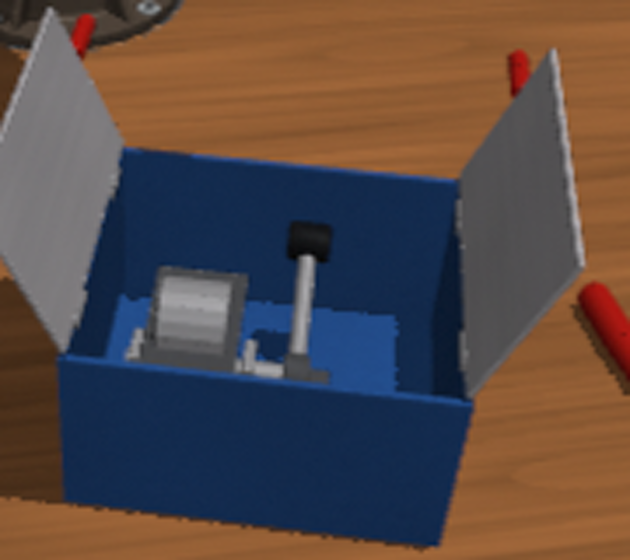

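Both flaps stand open, leaning outwards. The knob is at (280,218) in the top view and (358.6,188.9) in the scene view, each within about 1 px of the prediction. Next I go above the knob and down.

apply_moves:
  moves:
    - [[0,-0.9,0.02,0,0,0,0],[0,-0.9,0,0,0,0,0],[0,-0.93,0,0.3,0,0,0],[0,0,0,0.8,0,0,0],[0,0,0,0.8,0,0,0],[0,0,0,0.8,0,0,0],[0,0,0,0,0,0,0],[0,0,0,0,0,0,0]]

```text
t: 15.1
ee_pos: [0.5558, 0.1217, 0.1895]
eef_rot: [0.149, 0.989, 0.0, 0.001]
contact_force: [0.0, -0.5, 1.1]
opening: 0.0462
```

```bash
python3 -c "
from h import *
where([-.06,.02,.105])
s=snap('scene','s4.png')
x=s['color'][60:260,270:450];cv2.imwrite('pics/s4z.png',cv2.resize(x,None,fx=3,fy=3,interpolation=cv2.INTER_CUBIC))
"
```

```text
t 15.1 grasp box [-0.06    0.0211  0.2083] Tbox [[-1.0, 0.003, 0.001], [0.003, 1.0, 0.001], [-0.001, 0.001, -1.0]] F [ 0.  -0.5  1.1] op 0.0462
need units [ 0.   -0.03  2.58]
```

View pics/s4z.png

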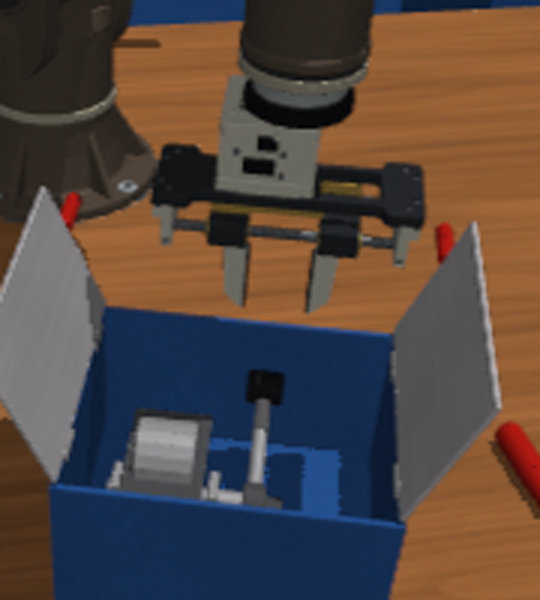

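The fingers at (235,300) and (318,300) straddle the knob at (265,385), and the body clears the flaps. Descending.

apply_moves:
  moves:
    - [[0,0,-0.02,0.5,0,0,0],[0,0,0,0.6,0,0,0],[0,0,0,0.6,0,0,0],[0,0,0,0.5,0,0,0],[0,0,0,0.32,0,0,0],[0,0,0,0,0,0,0],[0,0,0,0,0,0,0]]

```text
t: 16.02
ee_pos: [0.5559, 0.1209, 0.0882]
eef_rot: [0.149, 0.989, 0.0, 0.001]
contact_force: [-0.2, -0.1, 0.0]
opening: 0.046
```

```bash
python3 -c "
from h import *
where([-.06,.02,.105])
s=snap('scene','s5.png')
x=s['color'][60:260,270:450];cv2.imwrite('pics/s5z.png',cv2.resize(x,None,fx=3,fy=3,interpolation=cv2.INTER_CUBIC))
"
```

```text
t 16.02 grasp box [-0.0597  0.0204  0.107 ] Tbox [[-1.0, 0.003, 0.001], [0.003, 1.0, 0.001], [-0.001, 0.001, -1.0]] F [-0.2 -0.1  0. ] op 0.046
need units [ 0.01 -0.01  0.05]
```

View pics/s5z.png

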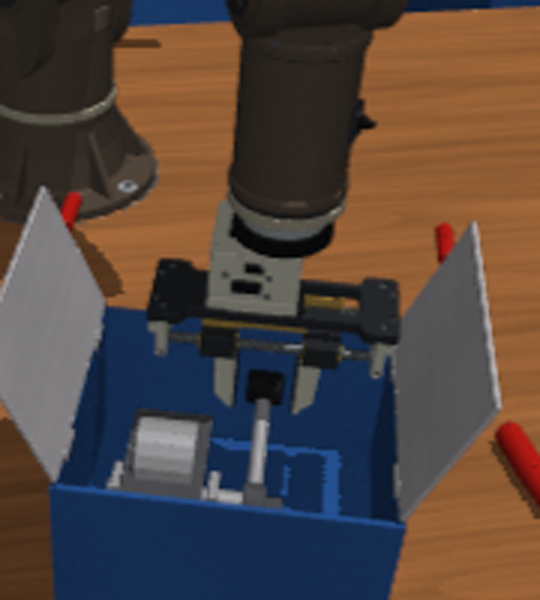

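The knob at (265,385) lies between the fingers. Closing.

apply_moves:
  moves:
    - [[-1,0,0,0.03,0,0,0],[-1,0,0,0,0,0,0],[-1,0,0,0,0,0,0],[-1,0,0,0,0,0,0],[-1,0,0,0,0,0,0]]
  newtons: 25

```text
t: 16.7
ee_pos: [0.5555, 0.1215, 0.0863]
eef_rot: [0.149, 0.989, 0.0, 0.0]
contact_force: [1.3, 4.4, 1.6]
opening: 0.0301
```

```bash
python3 -c "
from h import *
s=where()
T=RB.T@R.from_quat(s['eef_rot']).as_matrix()
a=.45+np.linspace(0,1.12,13)
q=np.array([[.03-.1*np.cos(t),0,.062+.1*np.sin(t)] for t in a])
print((np.diff(q,axis=0)@T/.04).round(2).tolist())"
```

```text
t 16.7 grasp box [-0.0602  0.0208  0.1051] Tbox [[-1.0, 0.003, 0.0], [0.003, 1.0, 0.001], [-0.0, 0.001, -1.0]] F [1.3 4.4 1.6] op 0.0301
[[-0.11, 0.0, -0.21], [-0.13, 0.0, -0.19], [-0.15, 0.0, -0.18], [-0.16, 0.0, -0.17], [-0.18, 0.0, -0.15], [-0.19, 0.0, -0.13], [-0.2, 0.0, -0.11], [-0.21, 0.0, -0.1], [-0.22, 0.0, -0.07], [-0.23, 0.0, -0.05], [-0.23, 0.0, -0.03], [-0.23, 0.0, -0.01]]
```

apply_moves:
  moves:
    - [[-1,-0.11,0.02,-0.21,0,0,0],[-1,-0.13,0,-0.19,0,0,0],[-1,-0.15,0,-0.18,0,0,0],[-1,-0.16,0,-0.17,0,0,0],[-1,-0.18,0,-0.15,0,0,0],[-1,-0.19,0,-0.13,0,0,0],[-1,0,0,0,0,0,0]]

```text
t: 17.58
ee_pos: [0.5898, 0.111, 0.1276]
eef_rot: [0.149, 0.989, 0.0, -0.001]
contact_force: [-4.3, 4.8, 1.2]
opening: 0.0297
```

```bash
python3 -c "
from h import *
a=.45+.56
s=where([.03-.1*np.cos(a),.02,.062+.1*np.sin(a)]);print(s['moment'].round(2),(RB.T@s['contact_force']).round(1))"
```

```text
t 17.57 grasp box [-0.0243  0.0208  0.1464] Tbox [[-1.0, 0.003, -0.002], [0.003, 1.0, 0.0], [0.002, 0.0, -1.0]] F [-4.3  4.8  1.2] op 0.0297
need units [-0.03 -0.02 -0.01]
[1.03 0.9  0.16] [-5.5  3.3  1.2]
```

apply_moves:
  moves:
    - [[-1,-0.21,0,-0.11,0,0,0],[-1,-0.21,0,-0.1,0,0,0],[-1,-0.22,0,-0.07,0,0,0],[-1,-0.23,0,-0.05,0,0,0],[-1,-0.23,0,-0.03,0,0,0],[-1,-0.24,0,-0.01,0,0,0],[-1,0,0,0,0,0,0],[-1,0,0,0,0,0,0]]

```text
t: 18.58
ee_pos: [0.6416, 0.0953, 0.1431]
eef_rot: [0.149, 0.989, 0.001, -0.0]
contact_force: [-4.9, 4.5, 4.4]
opening: 0.0299
```

```bash
python3 -c "
from h import *
s=where([.03,.02,.162]);print(s['moment'].round(2),(RB.T@s['contact_force']).round(1))
s=snap('scene','s6.png');t=snap('top','t6.png')
for q in (s,t):print([np.round(proj(q,RB@np.array(b)+C),1) for b in ([.03,.02,.162],[.03,.02,.062])])
x=s['color'][60:260,270:450];cv2.imwrite('pics/s6z.png',cv2.resize(x,None,fx=3,fy=3,interpolation=cv2.INTER_CUBIC))
x=t['color'][90:270,170:400];cv2.imwrite('pics/t6z.png',cv2.resize(x,None,fx=3,fy=3,interpolation=cv2.INTER_CUBIC))
"
```

```text
t 18.57 grasp box [0.0298 0.0209 0.1619] Tbox [[-1.0, 0.003, -0.001], [0.003, 1.0, 0.001], [0.001, 0.001, -1.0]] F [-4.9  4.5  4.4] op 0.0299
need units [-0.   -0.02 -0.  ]
[1.01 0.94 0.05] [-6.   2.8  4.4]
[array([357.3, 194.6]), array([353.7, 226.5])]
[array([289.8, 173.7]), array([294. , 184.7])]
```

View pics/s6z.png

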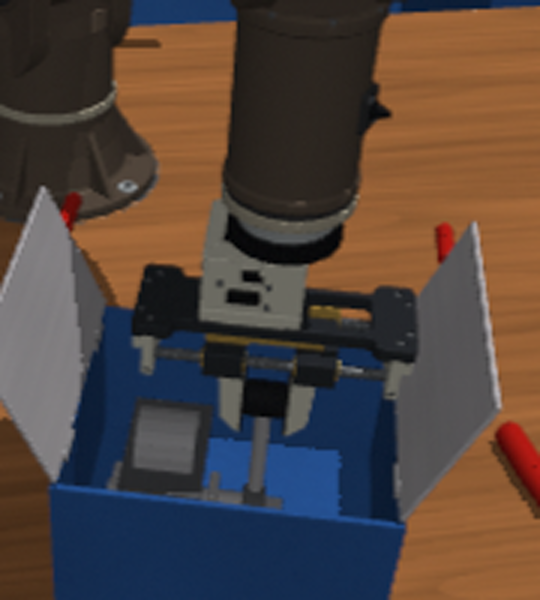

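View pics/t6z.png

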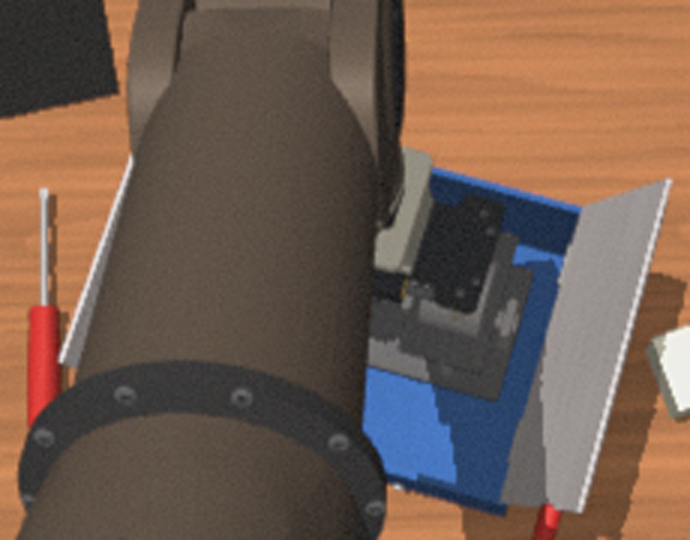

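```bash
python3 -c "
from h import *
s=r.grab_frame('scene')
def pts(ctr,R_=.014,h=.015):
    o=[]
    for y in(-h,h):
        for a in np.linspace(0,6.28,24):
            o.append(proj(s,RB@(np.array(ctr)+[R_*np.cos(a),y,R_*np.sin(a)])+C))
    o=np.array(o);return o.min(0).round(1),o.max(0).round(1)
for dx in(-.01,0,.01):print(dx,pts([.03+dx,.02,.162]))
print('rest',pts([-.06,.02,.105]))
for f,roi in(('s6.png',(180,210)),('s3.png',(178,200))):
    im=cv2.imread('pics/'+f).astype(int);m=im[roi[0]:roi[1],345:372].max(2)
    print(f);print('\n'.join(str(roi[0]+i)+' '+' '.join('%3d'%v for v in row) for i,row in enumerate(m)))
"
```

```text
-0.01 (array([350.2, 184.7]), array([365.1, 198.7]))
0 (array([349.8, 187.6]), array([364.9, 201.7]))
0.01 (array([349.5, 190.5]), array([364.7, 204.7]))
rest (array([350.9, 182. ]), array([364.4, 194.6]))
s6.png
180  24  23  23  24  25  30  46  53  62  64  51  58  60  58  55  54  51  49  51  52  51  51  63  77  43  43  42
181  23  24  24  23  24  44  63  48  54  54  50  56  64  54  53  56  55  57  67  68  72  95  87  63  37  40  40
182  24  23  23  23  23  40  54  43  65  55  46  48  54  50  48  48  47  51  54  53  61  81  79  70  26  26  25
183  23  23  24  23  22  36  46  51  77  77  77  77  78  77  76  75  70  60  57  56  49  51  54  63  22  24  23
184  24  23  23  23  22  35  45  53  80  80  79  79  79  79  79  79  78  78  77  77  71  52  44  53  23  23  22
185  22  22  23  24  23  27  33  53  80  80  79  78  79  79  79  79  80  79  79  79  70  44  32  32  22  24  23
186 101  94  79  81  75  53  36  31  29  29  33  38  37  42  55  64  63  69  79  79  68  38  42  22  24  22  23
187 108 106 104 104 104  88  32  14  12  12  11  15  13  14  20  24  23  25  29  37  45  37  43  22  24
[... 4243 characters left out ...]
  76  76  75  76  76  76  77
194  78  77  78  78  78  78  77  68  55  48  72 121 154 169 116  43  11  11  35  64  75  76  76  76  77  76  75
195  78  77  78  77  78  78  77  76  74  71  84 123 153 166 122  76  66  62  74  74  74  75  75  76  77  77  76
196  77  77  77  78  78  77  76  76  77  74  91 128 153 161 120  77  75  74  76  75  75  75  75  75  76  76  76
197  78  77  77  77  77  76  77  76  76  75  94 134 157 156 119  76  76  76  76  77  76  75  76  76  76  77  77
198  77  78  77  77  76  77  77  76  77  78  98 138 159 153 117  72  76  76  76  76  76  77  77  77  78  78  77
199  78  78  77  78  78  77  76  77  77  81 103 141 159 146 114  75  76  76  76  76  76  76  76  75  76  76  76
```

The scene image puts the knob at rows 186.4–199, against a predicted 187.6–201.7. That suggests it may be several mm short of upright. I'll cross-check with the wrist camera, the finger position in the same image, and an enlarged view.

```bash
python3 -c "
from h import *
w=snap('wrist','w7.png')
s=r.grab_frame('scene')
st=r.read_state();T=R.from_quat(st['eef_rot']).as_matrix();p=st['ee_pos']
# fingertip corners: inner faces +-15mm, outer, tool x +-9.5
for y in(-.015,.015):
  for x in(-.0095,.0095): print('tip',y,x,np.round(proj(s,p+T@np.array([x,y,0])),1))
for z in (-.0188,-.03,-.0):print('w knobctr',np.round(proj(w,p+T@np.array([0,0,z])),1))
cv2.imwrite('pics/s7z.png',cv2.resize(s['color'][165:245,310:400],None,fx=7,fy=7,interpolation=cv2.INTER_CUBIC))
"
```

```text
tip -0.015 -0.0095 [350.  203.1]
tip -0.015 0.0095 [350.6 197.5]
tip 0.015 -0.0095 [363.5 204.6]
tip 0.015 0.0095 [364.  198.9]
w knobctr [320.4 261. ]
w knobctr [320.5 272.5]
w knobctr [320.2 244.9]
```

View pics/w7.png

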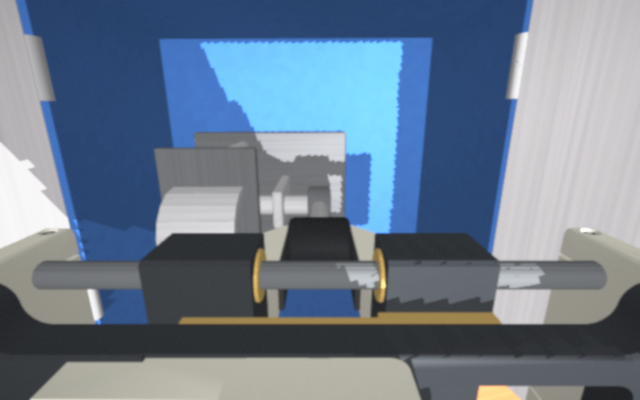

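View pics/s7z.png

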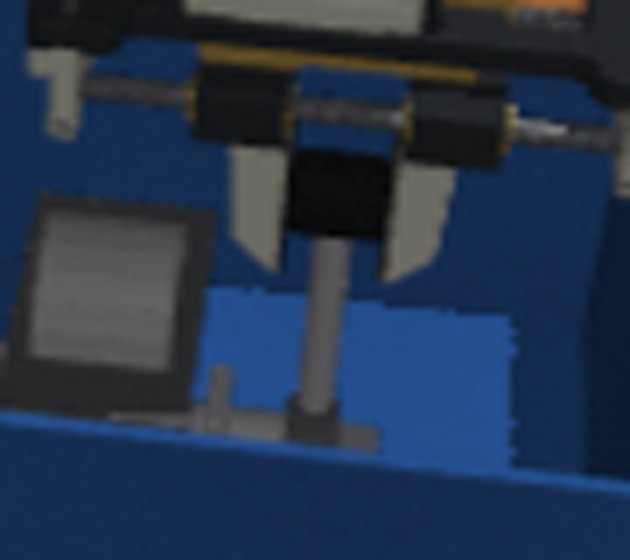

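```bash
python3 -c "
from h import *
from scipy.optimize import least_squares
w=r.grab_frame('wrist');s=r.grab_frame('scene');st=r.read_state();T=R.from_quat(st['eef_rot']).as_matrix();p=st['ee_pos']
M=np.eye(4);M[:3,:3]=T;M[:3,3]=p;w['cam_to_world']=M@np.array(w['mount'])
g=w['color'].max(2)
for c in(300,318,335):print(c,g[205:235,c].tolist())
A=np.linspace(0,6.28,60)
def rows(d,x,z,y):
    v=[proj(d,RB@np.array([x+.014*np.cos(a),y,z+.014*np.sin(a)])+C)[1] for a in A];return min(v),max(v)
for x,z in((.03,.162),(.022,.162),(.03,.168),(.02,.1615)):
    print(x,z,'w',np.round([rows(w,x,z,y) for y in(.006,.034)],1).tolist(),'s',np.round([rows(s,x,z,y) for y in(.006,.034)],1).tolist())
# shaft hub
print('hub',[np.round(proj(w,RB@np.array([.03,y,.062])+C),1) for y in(.02,-.01)])
"
```

```text
300 [216, 218, 219, 218, 213, 205, 198, 187, 169, 143, 124, 104, 72, 46, 39, 40, 38, 39, 39, 40, 41, 42, 42, 42, 42, 42, 44, 45, 46, 45]
318 [139, 140, 141, 141, 141, 141, 140, 139, 141, 140, 136, 120, 79, 45, 35, 37, 40, 39, 41, 39, 40, 40, 42, 42, 42, 43, 44, 43, 44, 46]
335 [209, 207, 206, 207, 207, 199, 179, 149, 128, 124, 118, 105, 70, 42, 32, 36, 37, 38, 39, 37, 39, 41, 40, 40, 40, 43, 42, 44, 43, 46]
0.03 0.162 w [[233.3, 290.7], [233.2, 290.6]] s [[187.6, 200.3], [188.9, 201.6]]
0.022 0.162 w [[218.4, 276.2], [218.3, 276.1]] s [[185.3, 197.9], [186.6, 199.2]]
0.03 0.168 w [[238.2, 298.1], [238.0, 298.0]] s [[185.5, 198.2], [186.8, 199.6]]
0.02 0.1615 w [[214.3, 271.9], [214.2, 271.8]] s [[184.9, 197.5], [186.2, 198.8]]
hub [array([318.6, 202.5]), array([281.8, 202.6])]
```

Both views agree that the knob's centre is at box x ≈ 0.022 (wrist edge at row 217, scene rows 186–199), about 8 mm short. It must have slid a little in the pads. I'll tighten the grip and push it the rest of the way.

apply_moves:
  moves:
    - [[-1,0,0,0,0,0,0],[-1,-0.07,0,0,0,0,0],[-1,-0.07,0,0,0,0,0],[-1,-0.06,0,0,0,0,0],[-1,0,0,0,0,0,0],[-1,0,0,0,0,0,0]]
  newtons: 40

```text
t: 19.68
ee_pos: [0.6483, 0.0932, 0.1431]
eef_rot: [0.149, 0.989, 0.001, -0.001]
contact_force: [-7.4, 5.5, 6.6]
opening: 0.0299
```

```bash
cat > k.py <<'E'
from h import *
st=where([.03,.02,.162]);print((RB.T@st['contact_force']).round(1))
w=snap('wrist','wk%d.png'%(st['t']*100));s=snap('scene','sk%d.png'%(st['t']*100))
A=np.linspace(0,6.28,60)
def rows(d,x,z,y):
    v=[proj(d,RB@np.array([x+.014*np.cos(a),y,z+.014*np.sin(a)])+C)[1] for a in A];return min(v),max(v)
for x in(.02,.025,.03,.035):
    z=.062+np.sqrt(.01-(x-.03)**2)
    print(x,'w',np.round(rows(w,x,z,.02),1),'s left/right',np.round([rows(s,x,z,y) for y in(.01,.03)],1).tolist())
g=w['color'].max(2)
for c in(300,318,335):
    e=np.where((g[200:260,c]<60))[0];print('w',c,200+e[:1])
g=s['color'].max(2)
for c in range(353,364,2):
    e=np.where(g[180:208,c]<35)[0]+180;print('s',c,e.min(),e.max())
E
python3 k.py
```

```text
t 19.68 grasp box [0.0369 0.0209 0.1619] Tbox [[-1.0, 0.003, -0.003], [0.003, 1.0, 0.001], [0.003, 0.001, -1.0]] F [-7.4  5.5  6.6] op 0.0299
need units [ 0.17 -0.02 -0.  ]
[-8.7  3.1  6.6]
0.02 w [200.5 258.5] s left/right [[185.1, 197.7], [186.0, 198.6]]
0.025 w [210.5 268.4] s left/right [[186.4, 199.0], [187.3, 200.0]]
0.03 w [220.1 277.8] s left/right [[187.8, 200.5], [188.7, 201.4]]
0.035 w [229.3 286.8] s left/right [[189.3, 202.0], [190.2, 203.0]]
w 300 [217]
w 318 [218]
w 335 [217]
s 353 188 199
s 355 188 199
s 357 188 200
s 359 189 200
s 361 189 200
s 363 189 200
```

apply_moves:
  moves:
    - [[-1,-0.04,-0.02,0,0,0,0],[-1,0,0,0,0,0,0],[-1,0,0,0,0,0,0],[-1,0,0,0,0,0,0]]

```text
t: 20.27
ee_pos: [0.6496, 0.0928, 0.143]
eef_rot: [0.149, 0.989, 0.001, -0.001]
contact_force: [-6.3, 6.7, 6.5]
opening: 0.0294
```

```bash
python3 k.py; ls pics|grep k; python3 -c "
from h import *
t=snap('top','t8.png');s=snap('scene','s8.png')
a=t['color'][90:300,150:430];cv2.imwrite('pics/t8z.png',cv2.resize(a,None,fx=2.5,fy=2.5))
"
```

```text
t 20.27 grasp box [0.0382 0.0209 0.1618] Tbox [[-1.0, 0.002, -0.003], [0.002, 1.0, 0.002], [0.003, 0.002, -1.0]] F [-6.3  6.7  6.5] op 0.0294
need units [ 0.21 -0.02 -0.  ]
[-8.   4.6  6.5]
0.02 w [197.9 256. ] s left/right [[185.1, 197.7], [186.0, 198.6]]
0.025 w [207.9 265.9] s left/right [[186.4, 199.0], [187.3, 200.0]]
0.03 w [217.6 275.4] s left/right [[187.8, 200.5], [188.7, 201.4]]
0.035 w [226.9 284.4] s left/right [[189.3, 202.0], [190.2, 203.0]]
w 300 [217]
w 318 [217]
w 335 [217]
s 353 188 199
s 355 188 200
s 357 189 200
s 359 189 200
s 361 189 200
s 363 189 200
sk1967.png
sk2027.png
wk1967.png
wk2027.png
```

View pics/s8.png

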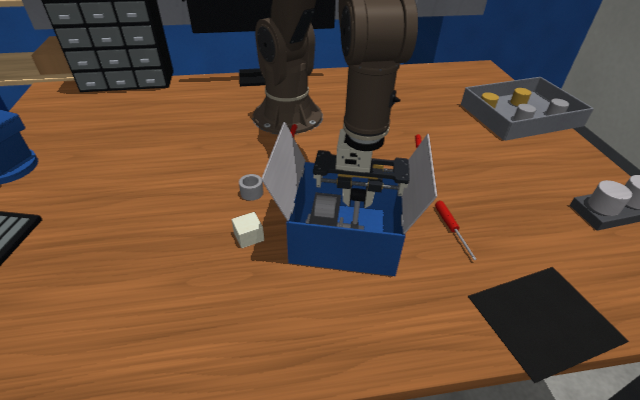

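View pics/t8z.png

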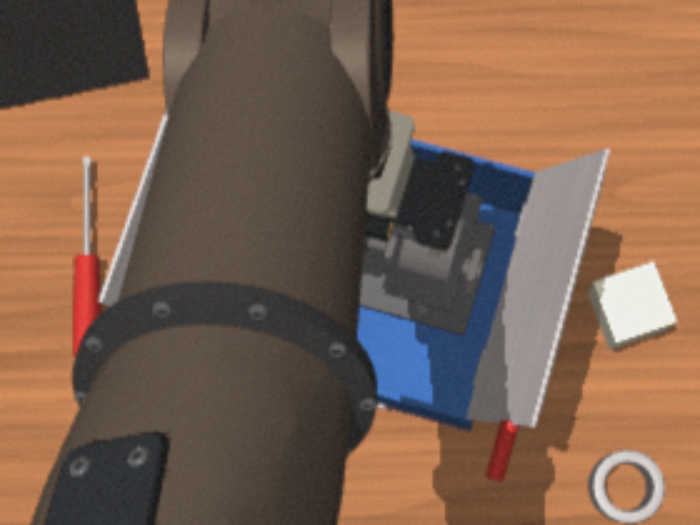

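The wrist view (row 217) and the scene view (rows 188–200) both put the knob at x ≈ 0.030, which is upright. The screwdriver, bushing and white box look unmoved. I'll hold for one second to check that nothing creeps.

apply_moves:
  moves:
    - [[-1,0,0,0,0,0,0],[-1,0,0,0,0,0,0],[-1,0,0,0,0,0,0],[-1,0,0,0,0,0,0],[-1,0,0,0,0,0,0],[-1,0,0,0,0,0,0],[-1,0,0,0,0,0,0],[-1,0,0,0,0,0,0]]

```text
t: 21.48
ee_pos: [0.6496, 0.0929, 0.143]
eef_rot: [0.149, 0.989, 0.001, -0.001]
contact_force: [-5.8, 7.0, 6.4]
opening: 0.03
```

```bash
python3 k.py; python3 -c "
import cv2,numpy as np
a=cv2.imread('pics/top0.png').astype(int);b=cv2.imread('pics/t8.png').astype(int);d=abs(a-b).max(2)
print('driver',d[150:200,178:192].max(),'box',d[192:232,385:425].max(),'bush',d[268:302,385:420].max())
a=cv2.imread('pics/scene0.png').astype(int);b=cv2.imread('pics/s8.png').astype(int);d=abs(a-b).max(2)
print('driver',d[205:265,445:480].max(),'box',d[212:248,230:266].max(),'bush',d[174:202,236:264].max())"
```

```text
t 21.48 grasp box [0.0382 0.0209 0.1618] Tbox [[-1.0, 0.002, -0.003], [0.002, 1.0, 0.002], [0.003, 0.002, -1.0]] F [-5.8  7.   6.4] op 0.03
need units [ 0.21 -0.02 -0.  ]
[-7.6  5.   6.4]
0.02 w [197.9 256. ] s left/right [[185.1, 197.7], [186.0, 198.6]]
0.025 w [207.9 265.9] s left/right [[186.4, 199.0], [187.3, 200.0]]
0.03 w [217.6 275.3] s left/right [[187.8, 200.5], [188.7, 201.4]]
0.035 w [226.9 284.4] s left/right [[189.3, 202.0], [190.2, 203.0]]
w 300 [217]
w 318 [217]
w 335 [217]
s 353 188 199
s 355 188 200
s 357 189 200
s 359 189 200
s 361 189 200
s 363 189 200
driver 50 box 53 bush 52
driver 17 box 85 bush 118
```

```bash
python3 -c "
import cv2,numpy as np
for f in('top0.png','t8.png'):
    g=cv2.imread('pics/'+f)
    for n,(y0,y1,x0,x1) in dict(box=(185,240,380,430),bush=(262,308,380,425),driver=(145,240,174,196)).items():
        c=g[y0:y1,x0:x1].astype(int);m=(c[...,0]>90) if n!='driver' else ((c[...,2]>110)&(c[...,1]<50));y,x=np.nonzero(m);print(f,n,m.sum(),x.mean().round(2),y.mean().round(2))
for f in('scene0.png','s8.png'):
    g=cv2.imread('pics/'+f)
    for n,(y0,y1,x0,x1) in dict(box=(210,250,228,262),bush=(172,204,234,262)).items():
        c=g[y0:y1,x0:x1].astype(int);m=(c[...,0]>85);y,x=np.nonzero(m);print(f,n,m.sum(),x.mean().round(2),y.mean().round(2))
"
```

```text
top0.png box 727 23.4 25.31
top0.png bush 365 20.99 22.1
top0.png driver 225 9.63 67.67
t8.png box 904 22.26 25.6
t8.png bush 443 21.27 22.28
t8.png driver 58 13.17 60.53
scene0.png box 753 19.9 18.79
scene0.png bush 172 16.12 9.11
s8.png box 796 19.41 18.91
s8.png bush 319 16.99 12.6
```

```bash
python3 -c "
import cv2,numpy as np
def c(f,y,x):return cv2.resize(cv2.imread('pics/'+f)[y:y+90,x:x+70],None,fx=4,fy=4,interpolation=cv2.INTER_NEAREST)
cv2.imwrite('pics/cmp.png',np.hstack([c('scene0.png',165,215),c('s8.png',165,215)]))"
```

```text
(no output)
```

View pics/cmp.png

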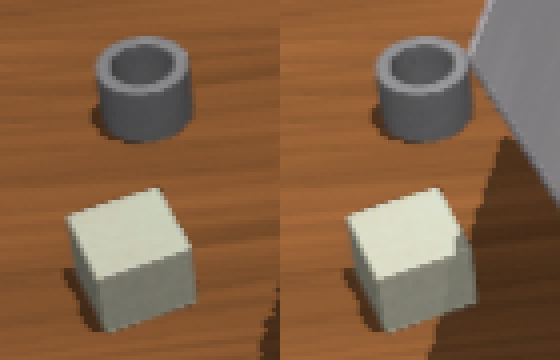

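Side by side, the bushing and white box stand exactly where they began; only the right flap's shadow differs. Handing in.

```bash
python3 -c "
from cell import r
print(r.finish_job())"
```

```text
the job is handed in; nothing more can be done
None
```

Both flaps are open, leaning out past upright (about 1.93 and 1.95 rad from the tool position). The lever stands straight up, and I handed the job in at about 21.6 s while still gripping its knob at 40 N.

- **Lever position:** the wrist and scene views both put the knob at box x ≈ 0.030 m, which is upright, to within a few millimetres. It did not move during a one-second hold.
- **Disagreement:** after the first swing the tool pose said the lever was upright, but both cameras showed the knob about 8 mm short, so it had slid in the pads. I tightened the grip and pushed on until both cameras showed it upright. The grasp point therefore now reads x = 0.038 m.
- **Lift:** the shell looked raised in the images, but I did not measure the lift itself.
- **Forces:** the highest reading I took was about 28 N at the wrist, on the left flap.
- **Loose items:** the bushing and white box look unmoved in a side-by-side comparison with the first picture. A brightness check that flagged them was explained by the right flap's shadow and edge. The screwdriver is unchanged in the scene view, though the arm partly hid it in the top view.

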